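# Clear the V-block, then seat a linden blank and hold it for scribing

### The job

Clear the chuck key off the steel V-block: lay it in the open top drawer and push that drawer fully shut. Then lay the turned linden blank along the V, about in the middle of the block, and hold it pressed down squarely and firmly onto both sides of the V, without denting the soft wood, so that I can scribe its centre line; finish while still holding it pressed there, do not let go. Leave everything else on the bench where it is.

Things in the scene. Friction and masses are not known exactly. Their poses are not given: they have to be found in the camera images.
- chuck_key: Lathe chuck key, 112 mm long, about 240 g: black grip 60 long x 26 wide x 22 mm high (x = -52 to +8 mm), then a dark iron collar 22 mm across, a short 16 mm shank, an 11 mm square driver. At the start it lies across the top of the V-block, bridging the V, underside 52 mm above the bench. Origin: middle of its underside, near its balance point. x along the key towards the driver, z up.
- blank: Pale turned linden blank lying on the bench: cylinder 52 mm in diameter, 120 mm long, with a 34 mm tenon 12 mm long on one end; about 125 g; it can roll. Origin: on its axis at the middle of the 120 mm cylinder (26 mm above the bench at the start). x is its axis, towards the tenon. It may lie either way round in the V.
- vblock: Rigid steel V-block bolted to the bench on a grey foot plate (100 x 116 x 8 mm); block 80 mm long (x), 76 wide (y), 52 high. A 90 degree V runs its whole length along its x axis: mouth 48 mm wide, a flat land 14 mm wide at 52 mm height on either side, bottom of the V at 28 mm height. Origin: middle of its underside on the bench, z up.
- v_seat (a point): Point 65 mm above the bench over the V-block's middle, where the axis of the blank lies at mid-length of the block when it rests on both sides of the V (13 mm above the lands). Same axes as the V-block.
- flank_left: The sloping steel face of the V on the block's +y side, part of the V-block and fixed to it (origin = the V-block's origin).
- flank_right: The sloping steel face of the V on the block's -y side, part of the V-block and fixed to it (origin = the V-block's origin).
- cabinet_drawer0 (a joint): Top drawer of the fixed beech two-drawer cabinet on the left (250 mm deep x 260 wide x 150 high, brass bar handles on its front, facing the robot). 0 = fully shut, grows in metres as the drawer slides out towards the robot (most 0.17); it starts about 0.14 to 0.165 open, slides easily (about 1 N) and stays where it is left.
- drawer_floor (a point): Centre of the top drawer's inside floor, moves with it; x points into the cabinet (the shutting direction), y along the front, z up; 85 mm above the bench. Inside 205 mm long (x) x 218 wide (y), walls 43 mm and front panel 52 mm above the floor. Clear of the cabinet's top from x = -102 mm (inner face of the front panel) to x = -108 mm + the opening.
- cabinet_drawer0_handle (a point): Middle of the brass bar handle of the top drawer, 112 mm above the bench, moves with the drawer; the bar is horizontal along y of drawer_floor, 120 mm long, 11 mm thick, 35 mm in front of the drawer front.
- doll_top: Top half of a linden nesting doll, 60 mm across, 72 mm high, standing on its open rim; bystander. Origin: middle of its underside.
- doll_base: Bottom half of a linden nesting doll, 66 mm across, 62 mm high, open at the top; bystander. Origin: middle of its underside.
- caliper: Brass outside caliper lying flat, 135 mm long, 100 mm wide, 13 mm high; bystander. Origin: at its pivot; x towards the tips.
- burnisher: Beechwood burnishing stick, 195 mm long, 24 mm thick; bystander. Origin: about its middle; x along the stick, handle to -x.
- wax_tin: Green tin of wax, 64 mm across, 28 mm high; bystander. Origin: middle of its underside.
- sand_block: Cork sanding block, 82 x 52 x 32 mm; bystander. Origin: middle of its underside.

How it is judged:
On the way, in this order (a step that is already met when the one before it is completed fails the run):
1. the chuck key lies in the top drawer, let go (x of chuck_key in the frame of drawer_floor between -0.105 and 0.105 m and y of chuck_key in the frame of drawer_floor between -0.11 and 0.11 m and z of chuck_key in the frame of drawer_floor between -0.006 and 0.03 m and contact force between chuck_key and the fingers below 0.1 N), for 0.2 s.
2. the top drawer is fully shut with the key in it (all of step 1 and value of joint cabinet_drawer0 below 0.008 m), for 0.2 s.
3. the blank is pressed down onto both sides of the V (x of blank in the frame of v_seat between -0.018 and 0.018 m and y of blank in the frame of v_seat between -0.003 and 0.003 m and z of blank in the frame of v_seat between -0.004 and 0.003 m and angle between the x axis of blank and the x axis of vblock, either way round below 0.05 rad and contact force between blank and flank_left above 3 N and contact force between blank and flank_right above 3 N and contact force between blank and the fingers above 3 N and linear speed of blank below 0.02 m/s), for 0.5 s.
At the end, for the whole second after the job is handed in: Key in the top drawer, untouched; drawer shut within 8 mm. Blank along the V within 0.05 rad, mid-length within 18 mm of the block's middle, axis within 3 mm of its seat, at rest, pressed by the fingers and bearing with over 3 N on each side of the V throughout the last second (all of step 2 and all of step 3); the arm keeps its last pose, push and grip.
It fails at once if a bystander (doll half, caliper, burnishing stick, wax tin, sanding block) is moved by more than 30 mm (distance of any of doll_top, doll_base, caliper, burnisher, wax_tin, sand_block from where it was at the start of the episode above 0.03 m).
It fails at once if the blank is pressed into the V hard enough to dent it (over 80 N) (contact force between blank and vblock above 80 N).
It also fails if it takes over 72 s, if anything falls off the work surface, if the arm or the gripper's body presses on something with over 40 N, if the wrist force passes 120 N, or if a joint passes its speed limit or range.

### The arm

A 7-joint arm with a two-finger parallel gripper is mounted at the origin on the work surface. World frame = base frame: x ahead of the robot, y to its left, z up, the work surface at z = 0. Lengths are in m, angles in rad, forces in N, time in s.
With the tool pointing down it reaches from about 0.425 to 0.95 m from the base axis. Payload 4.7 kg.
Tool frame: the origin (TCP) lies midway between the tips of the shut fingers; the grasp point (between the pads) lies 19 mm behind it; x points along the fingers, z is the direction in which the jaws open and shut, and the axes are right-handed (so a half turn about x gives the same grasp; the last joint's range is limited). The gripper opens to 87 mm and grips with 3 to 60 N. Pads are 19 mm wide; open, the fingers measure 117 mm over their backs; the gripper's body (75 mm by 190 mm) begins 51 mm behind the grasp point.
Start: joints at [-1.241, 0.469, -0.049, 1.532, 0.024, 1.141, -0.082], TCP at [0.237, 0.632, 0.223] pointing down, gripper open.
Joint ranges: [-2.59, 2.59], [-0.33, 1.99], [-1.39, 1.29], [0.1, 2.45], [-1.04, 4.18], [0.21, 1.99], [-2.66, 2.66]. Speed limits (rad/s): [2.57, 2.57, 3.14, 3.14, 3.14, 3.14, 3.14].

### API

Orientations are given as a unit quaternion [w, x, y, z].
In Python, from station import observe, vision, r gives the robot as it stands. The module is installed in compiled form; this text tells all that it offers.
- The arm moves only by the tool move_arm, never from a script. Its argument "steps" is a list of rows, each a list of 7 numbers: the shift along the tool's x, y, z in m, then the turn, a rotation vector about the tool's x, y, z in rad, then the gripper command: -1 is shut, 1 is fully open, values between are in proportion. In form: [[x, y, z, rx, ry, rz, grip], ...]. A call has 1 to 20 rows; each row shifts and turns the commanded pose from where the row before left it, along the tool's axes as they then stand; what a row does not reach is not made up. A row lasts 1/12 s, in which the tool goes at most 41.7 mm and 7.16 degrees, less where a joint would pass 70% of its speed; a pose out of reach is approached as far as the arm can. A call with a gripper value outside its range is refused whole. The fingers move at their own pace and stop on an object; "force" is the grip in N (left out, the last holds). Time passes only in rows, so rows that do not move let the fingers close. It gives the time, the measured TCP pose, the force and the opening at its end, in the units of the state.
- observe(): the state, without advancing time (a new reading comes with each control period).
- vision.grab_frame(name): name is "side" or "top"; returns (picture, depth): 480x640x3 uint8, red, green, blue; 480x640 float32, m along the optical axis (not along the pixel's ray), 0 where there is no reading.
- vision.calibration(name): a dict with "camera_matrix" (3x3 intrinsics, pixels), "dist_coeffs" ([k1, k2, p1, p2, k3] as OpenCV has them; the pictures are not rectified), "pose" (4x4, takes a point from camera to world coordinates). Camera axes: x right, y up, looking along -z (the intrinsics and any distortion apply to the point x, -y, -z); pixel columns grow to the right and rows downward; lengths in m; the calibration is good to about 2 mm. A picture is of the moment at which its call begins. calibration takes no time and is no camera call.
- r.finish_job(): hands the job in, once; it reports no verdict.
The state is a dict: "clock": time; "joint_positions": joint angles; "joint_velocities": joint speeds; "tau": joint torques, N m; "ee_pos": TCP position; "tool_rot": TCP orientation; "wrist_force": force on the tool from outside, world axes, zero at the start; "moment": the same for the moment, N m; "grip_width": finger opening in m.
Only numpy, scipy, OpenCV 4.12 (cv2) and the standard library are available. Lean on these libraries where they do the work, as an engineer would, in place of code of your own. Each camera call takes 0.05 s, during which the arm holds its last target. There are 200 camera calls.

## Working session

There is one attempt and no reset: what is moved stays moved. The work goes in short steps, Python scripts to look and compute and a tool call to move; the robot and the scene stay as the last step left them, time stands still between calls to the robot, and variables do not carry over. Pictures are saved under pics/ and viewed, about 8 in all and at most 12, crops included, and the job is handed in when it is done.

Besides the shell and the picture viewer there is one more tool, called as a command line: name --pt "numbers of a row" for each row, then --argument value for the rest. move_arm: Moves the arm, as the interface text tells. Its arguments: {"type":"object","properties":{"steps":{"type":"array","items":{"type":"array","items":{"type":"number"}}},"force":{"type":"number"}},"required":["steps"]}

```bash
mkdir -p pics
cat > h.py <<'E'
import numpy as np, cv2
from station import observe, vision, r
def grab(n): return vision.grab_frame(n)
def cloud(n, d):
    c=vision.calibration(n); K=np.array(c["camera_matrix"],float); D=np.array(c["dist_coeffs"],float); P=np.array(c["pose"])
    v,u=np.mgrid[0:480,0:640]
    p=cv2.undistortPoints(np.stack([u,v],-1).reshape(-1,1,2).astype(np.float64),K,D).reshape(480,640,2)
    X=np.stack([p[...,0]*d,-p[...,1]*d,-d,np.ones_like(d)],-1)
    return (X@P.T)[...,:3]
E
python3 - <<'E'
from h import *
for n in("top","side"):
    p,d=grab(n); cv2.imwrite(f"pics/{n}0.png",p[...,::-1]); np.savez(f"{n}0.npz",p=p,d=d)
    c=vision.calibration(n); print(n,np.round(c["pose"],3).tolist(),np.round(c["camera_matrix"],1).tolist(),c["dist_coeffs"]); print((d>0).mean())
o=observe(); print({k:np.round(v,3).tolist() for k,v in o.items()})
E
```

```text
top [[-0.027, 0.969, -0.244, 0.358], [-1.0, -0.025, 0.01, 0.012], [0.004, 0.244, 0.97, 0.909], [0.0, 0.0, 0.0, 1.0]] [[482.5, 0.0, 316.2], [0.0, 482.5, 240.8], [0.0, 0.0, 1.0]] [-0.05169621  0.          0.          0.          0.        ]
0.9960611979166667
side [[0.963, 0.194, -0.186, 0.383], [-0.268, 0.664, -0.698, -0.651], [-0.012, 0.722, 0.692, 0.749], [0.0, 0.0, 0.0, 1.0]] [[486.0, 0.0, 315.9], [0.0, 486.0, 238.4], [0.0, 0.0, 1.0]] [0.02669858 0.         0.         0.         0.        ]
0.9960774739583333
{'clock': 0.1, 'joint_positions': [-1.241, 0.469, -0.049, 1.534, 0.024, 1.141, -0.082], 'joint_velocities': [-0.0, -0.002, -0.0, -0.002, 0.0, -0.001, -0.001], 'tau': [0.001, -50.917, -0.081, -23.683, -0.062, 0.035, 0.0], 'ee_pos': [0.237, 0.632, 0.222], 'tool_rot': [0.581, -0.403, 0.582, 0.402], 'wrist_force': [-0.567, 0.765, -1.242], 'moment': [-0.005, -0.002, 0.003], 'grip_width': 0.087}
```

View pics/top0.png

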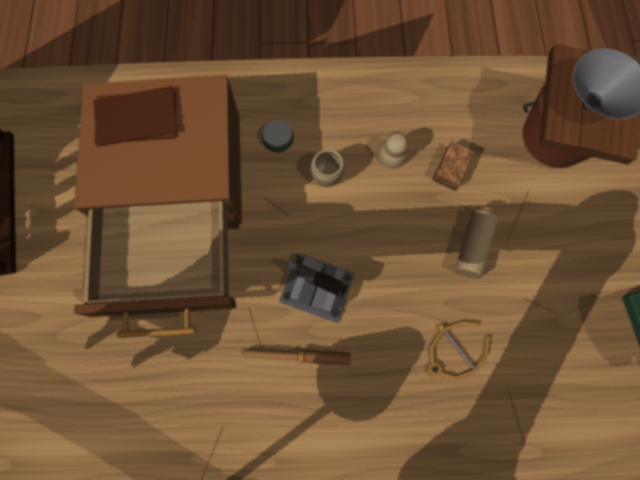

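View pics/side0.png

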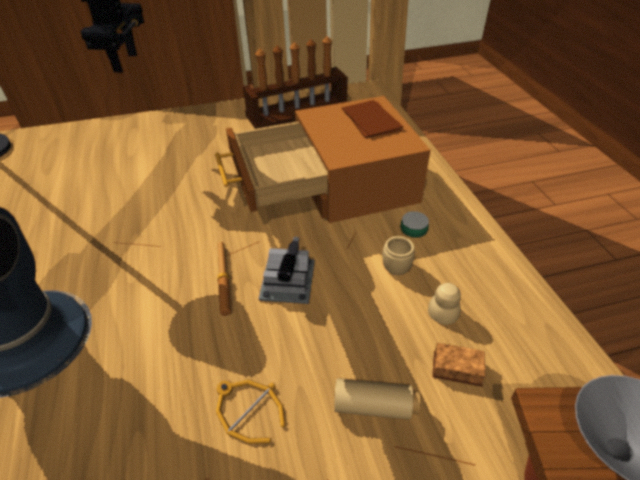

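The top view shows the V-block at (318,288) with the black key across it, the blank at (477,242), and the open drawer at (155,255). The side view shows the same layout. The other objects stand clear of these.

```bash
cat > m.py <<'E'
from h import *
cl={}
for n in("top","side"):
    z=np.load(f"{n}0.npz"); cl[n]=(cloud(n,z["d"]),z["p"])
def rect(q,t):
    (c,s,a)=cv2.minAreaRect(q[:,:2].astype(np.float32)*1000); print(t,len(q),"c",np.round(c,1),"size",np.round(s,1),"ang",round(a,1),"z",np.round(np.percentile(q[:,2],[5,50,95])*1000,1))
T,_=cl["top"]; S,_=cl["side"]
for n,C in(("top",T),("side",S)):
    X,Y,Z=C[...,0],C[...,1],C[...,2]
    print(n,"bench z", np.median(Z[(abs(X-.45)<.03)&(abs(Y+.05)<.05)])*1000)
# approx centres
for px in((288,318),(242,477),(282,330),(255,155),(330,157),(305,155)): print(px,np.round(T[px],3))
for px in((275,290),(398,375),(160,280)): print("s",px,np.round(S[px],3))
c=T[288,318,:2]; b=T[242,477,:2]
for n,C in(("top",T),("side",S)):
    Z=C[...,2]
    near=np.hypot(C[...,0]-c[0],C[...,1]-c[1])<.085
    rect(C[near&(Z>.058)],n+" key"); rect(C[near&(Z>.003)],n+" vb all"); rect(C[near&(abs(Z-.052)<.004)],n+" lands")
    near=np.hypot(C[...,0]-b[0],C[...,1]-b[1])<.1
    rect(C[near&(Z>.02)],n+" blank"); rect(C[near&(Z>.046)],n+" blank top")
# zoomed views with key
out=[]
for n,(u,v) in(("top",(318,285)),("side",(290,270))):
    p=cl[n][1][v-50:v+50,u-50:u+50,::-1]; out.append(cv2.resize(cv2.convertScaleAbs(p,alpha=1.8),None,fx=4,fy=4,interpolation=cv2.INTER_CUBIC))
cv2.imwrite("pics/crop1.png",np.hstack(out))
E
python3 m.py
```

```text
top bench z 2.077138493016939
side bench z 1.0502993146859207
(288, 318) [0.49  0.002 0.03 ]
(242, 477) [ 0.565 -0.295  0.048]
(282, 330) [ 0.493 -0.019  0.074]
(255, 155) [0.547 0.287 0.086]
(330, 157) [0.415 0.267 0.116]
(305, 155) [0.452 0.264 0.141]
s (275, 290) [ 0.493 -0.044  0.066]
s (398, 375) [ 0.563 -0.313  0.048]
s (160, 280) [0.552 0.305 0.083]
top key 804 c [504.6   3.9] size [111.9  26.3] ang 61.5 z [66.  73.2 76.3]
top vb all 3463 c [ 4.887e+02 -2.000e-01] size [163.3 167.1] ang 60.9 z [ 4.2 39.7 74.9]
top lands 621 c [496.    2.9] size [76.1 80.5] ang 68.8 z [48.8 52.3 54.6]
top blank 1908 c [ 570.6 -302.9] size [ 52.8 133.9] ang 68.1 z [30.1 48.  53.5]
top blank top 1137 c [ 568.  -300.7] size [ 39.6 125.6] ang 67.8 z [46.7 50.5 54. ]
side key 536 c [502.1   3. ] size [114.6  26.5] ang 63.8 z [61.2 71.2 74. ]
side vb all 2578 c [489.6   4.7] size [119.8 110.1] ang 68.9 z [ 5.5 35.7 72.8]
side lands 376 c [491.8  -3.1] size [90.3 80.4] ang 68.9 z [48.8 50.8 53.1]
side blank 2810 c [ 569.2 -305.2] size [ 50.5 133.4] ang 67.9 z [25.9 45.9 52.1]
side blank top 1385 c [ 564.3 -302.1] size [ 35.5 120.8] ang 68.9 z [46.5 49.9 52.6]
```

View pics/crop1.png

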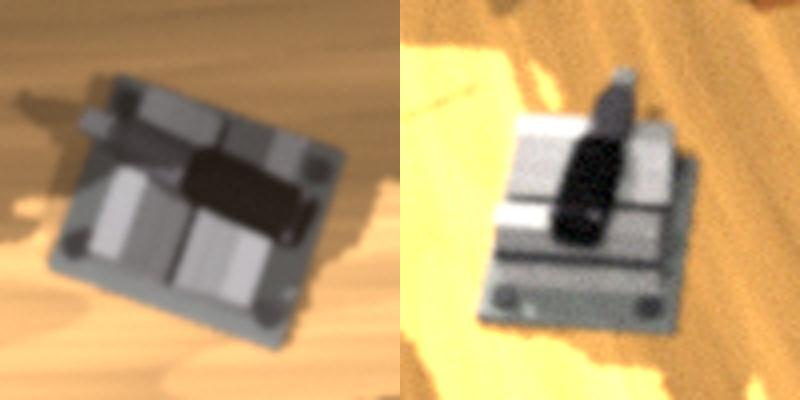

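The crop shows the V running up and slightly right in the top view. The key's grip is at right, and its driver at left points towards +y. The blank's tenon points to +x.

```bash
cat >> m.py <<'E'
print("-----")
def ang(q):
    w,v=np.linalg.eigh(np.cov(q[:,:2].T)); return np.degrees(np.arctan2(v[1,1],v[0,1]))
for n,C in(("top",T),("side",S)):
    Z=C[...,2]; d=C[...,:2]-[.49,.002]
    near=np.linalg.norm(d,axis=-1)<.075
    k=C[near&(Z>.066)]; print(n,"key pca",np.round(ang(k),1))
    f=C[near&(Z>.004)&(Z<.012)]; print(n,"foot",len(f)); rect(f,"foot")
    a=np.radians(-21); R=np.array([[np.cos(a),np.sin(a)],[-np.sin(a),np.cos(a)]])
    L=d@R.T
    N=np.zeros_like(C); gx=np.roll(C,-2,1)-np.roll(C,2,1); gy=np.roll(C,-2,0)-np.roll(C,2,0)
    N=np.cross(gx,gy); N/=np.linalg.norm(N,axis=-1,keepdims=True)+1e-9; N*=np.sign(N[...,2:]+1e-9)
    Nl=N[...,:2]@R.T
    m=near&(Z>.03)&(Z<.05)&(abs(L[...,0])<.036)&(abs(N[...,2]-.7)<.2)
    pl=[]
    for s in(1,-1):
        q=C[m&(Nl[...,1]*s<-.5)]
        if len(q)<20: print("few",s,len(q)); continue
        for _ in range(3):
            c0=q.mean(0); nn=np.linalg.svd(q-c0)[2][2]; nn*=np.sign(nn[2]); e=abs((q-c0)@nn); q=q[e<2*e.std()+1e-4]
        pl.append((nn,c0)); print(n,"flank",s,len(q),np.round(nn,3),np.round(c0*1000,1))
    if len(pl)==2:
        A=np.array([pl[0][0],pl[1][0]]); dr=np.cross(*A); dr*=np.sign(dr[0]); print("V dir",np.degrees(np.arctan2(dr[1],dr[0])))
        bb=[p@q for p,q in pl]; h=np.array([-np.sin(a),np.cos(a),0]); # at x-local 0
        p=np.linalg.solve(np.vstack([A,[np.cos(a),np.sin(a),0]]),bb+[np.dot([.49,.002],[np.cos(a),np.sin(a)])]); print("V bottom pt",np.round(p*1000,1))
    X,Y=C[...,0],C[...,1]
    reg=(abs(Y-.27)<.17)&(X<.53)&(X>.36)
    q=C[reg&(Z>.13)&(Z<.146)]; rect(q,"front top")
    q=C[reg&(Z>.1)&(Z<.125)&(X<.435)]; rect(q,"handle")
    q=C[(abs(Y-.27)<.17)&(X>.45)&(X<.72)&(abs(Z-.085)<.006)]; rect(q,"floor")
    q=C[(abs(Y-.27)<.2)&(X>.5)&(abs(Z-.15)<.006)]; rect(q,"cabtop")
u=np.array([[48,262],[120,75],[345,155],[275,348]])/4+[268,235]
c=vision.calibration("top"); K=np.array(c["camera_matrix"]);P=np.array(c["pose"])
p=cv2.undistortPoints(u.reshape(-1,1,2),K,np.array(c["dist_coeffs"])).reshape(-1,2)
ray=np.c_[p[:,0],-p[:,1],-np.ones(4)]@P[:3,:3].T; t=(.008-P[2,3])/ray[:,2]; w=P[:3,3]+ray*t[:,None]; print(np.round(w*1000,1)[:,:2].tolist(),w.mean(0)); 
for i in range(4): e=w[(i+1)%4]-w[i]; print(np.linalg.norm(e),np.degrees(np.arctan2(e[1],e[0])))
E
python3 m.py | sed '1,/-----/d'
```

```text
top key pca 62.7
top foot 963
foot 963 c [487.7   6.1] size [129.7 142.9] ang 76.9 z [ 5.4  8.5 11.2]
top flank 1 74 [-0.247 -0.645  0.723] [484.5  21.5  41.5]
top flank -1 97 [0.253 0.649 0.717] [474.9  -1.3  40.1]
V dir -21.112896546964375
V bottom pt [491.1   4.8  28.8]
front top 1611 c [487.3 272.2] size [ 85.1 254.2] ang 1.0 z [131.  137.6 140.1]
handle 638 c [419.8 269.8] size [ 29.2 128.8] ang 0.6 z [113.3 116.8 119.3]
floor 11142 c [582.3 267.1] size [269.  241.3] ang 1.4 z [83.1 85.5 88. ]
cabtop 14823 c [739.3 282.6] size [239.5 261.9] ang 2.3 z [147.8 150.2 152.4]
side key pca 63.1
side foot 699
foot 699 c [493.4   1. ] size [115.7 100.4] ang 68.9 z [ 4.8  7.  11. ]
side flank 1 45 [-0.204 -0.576  0.791] [486.6  21.3  41.3]
side flank -1 17 [ 0.249 -0.171  0.953] [488.9   4.7  43.2]
V dir -43.39308781060272
V bottom pt [497.4  21.2  44. ]
front top 472 c [452.7 268.9] size [ 15.4 253.4] ang 2.0 z [132.9 135.9 138. ]
handle 232 c [419.3 265.9] size [ 31.1 124.1] ang 0.1 z [110.  114.4 117.4]
floor 3469 c [583.5 266.5] size [269.3 246.7] ang 0.8 z [81.2 83.8 88.3]
cabtop 5337 c [738.1 281.1] size [239.5 267.1] ang 2.3 z [146.3 148.4 153.7]
[[471.5, 73.1], [560.2, 37.9], [518.5, -68.0], [428.9, -31.5]] [0.49477374 0.00288095 0.008     ]
0.09542935038830995 -21.695963107761315
0.11377014099763072 -111.47160363870896
0.09684199377846198 157.83936505362
0.11298799568044511 67.81521189330573
```

```bash
cat > plan.py <<'E'
# usage: plan.py x y z jawheading_deg ; prints turn (rotvec, tool), then shift in tool axes after the turn
import sys; from h import *
from scipy.spatial.transform import Rotation as Ro
x,y,z,j=map(float,sys.argv[1:5]); o=observe(); q=o["tool_rot"]; R=Ro.from_quat([q[1],q[2],q[3],q[0]])
M=R.as_matrix(); print("t",o["clock"],"pos",np.round(o["ee_pos"],4),"jaw hd",round(np.degrees(np.arctan2(M[1,2],M[0,2])),2),"xax",np.round(M[:,0],4),"F",np.round(o["wrist_force"],1),"w",round(o["grip_width"],4),"q7",round(o["joint_positions"][6],2))
best=[]
for a in(j,j+180):
    a=np.radians(a); zt=np.array([np.cos(a),np.sin(a),0]); xt=np.array([0,0,-1.]); G=np.c_[xt,np.cross(zt,xt),zt]
    rv=(R.inv()*Ro.from_matrix(G)).as_rotvec(); sh=G.T@(np.array([x,y,z])-o["ee_pos"])
    print("turn",np.round(rv,4),"rows>=",round(np.linalg.norm(rv)/.125,1),"| shift after",np.round(sh,4),"rows>=",round(np.linalg.norm(sh)/.0417,1))
E
python3 plan.py 0.5003 -0.0027 0.2 -27
```

```text
t 0.1 pos [0.2368 0.6315 0.2216] jaw hd 69.44 xax [-6.0e-04 -1.7e-03 -1.0e+00] F [-0.6  0.8 -1.2] w 0.0869 q7 -0.08
turn [ 1.6833e+00 -1.3000e-03  1.6000e-03] rows>= 13.5 | shift after [ 0.0216 -0.4455  0.5227] rows>= 16.5
turn [-1.4583e+00 -1.5000e-03 -1.2000e-03] rows>= 11.7 | shift after [ 0.0216  0.4455 -0.5227] rows>= 16.5
```

move_arm --pt "0 0 0 0.1202 0 0 1" --pt "0 0 0 0.1202 0 0 1" --pt "0 0 0 0.1202 0 0 1" --pt "0 0 0 0.1202 0 0 1" --pt "0 0 0 0.1202 0 0 1" --pt "0 0 0 0.1202 0 0 1" --pt "0 0 0 0.1202 0 0 1" --pt "0 0 0 0.1202 0 0 1" --pt "0 0 0 0.1202 0 0 1" --pt "0 0 0 0.1202 0 0 1" --pt "0 0 0 0.1202 0 0 1" --pt "0 0 0 0.1202 0 0 1" --pt "0 0 0 0.1202 0 0 1" --pt "0 0 0 0.1202 0 0 1" --force 25

```text
clock: 1.27
ee_pos: [0.2368, 0.6317, 0.222]
tool_rot: [0.687, 0.167, 0.687, -0.167]
wrist_force: [0.1, 0.0, 0.0]
grip_width: 0.0871
```

move_arm --pt "0 -0.0223 0.0261 0 0 0 1" --pt "0 -0.0223 0.0261 0 0 0 1" --pt "0 -0.0223 0.0261 0 0 0 1" --pt "0 -0.0223 0.0261 0 0 0 1" --pt "0 -0.0223 0.0261 0 0 0 1" --pt "0 -0.0223 0.0261 0 0 0 1" --pt "0 -0.0223 0.0261 0 0 0 1" --pt "0 -0.0223 0.0261 0 0 0 1" --pt "0 -0.0223 0.0261 0 0 0 1" --pt "0 -0.0223 0.0261 0 0 0 1" --pt "0 -0.0223 0.0261 0 0 0 1" --pt "0 -0.0223 0.0261 0 0 0 1" --pt "0 -0.0223 0.0261 0 0 0 1" --pt "0 -0.0223 0.0261 0 0 0 1" --pt "0 -0.0223 0.0261 0 0 0 1" --pt "0 -0.0223 0.0261 0 0 0 1" --pt "0 -0.0223 0.0261 0 0 0 1" --pt "0 -0.0223 0.0261 0 0 0 1" --pt "0 -0.0223 0.0261 0 0 0 1" --pt "0 -0.0223 0.0261 0 0 0 1"

```text
clock: 2.93
ee_pos: [0.5, -0.0037, 0.2224]
tool_rot: [0.688, 0.165, 0.688, -0.165]
wrist_force: [0.1, 0.2, 0.8]
grip_width: 0.0868
```

```bash
python3 plan.py 0.5003 -0.0027 0.047 -27
```

```text
t 2.9333 pos [ 0.5    -0.0037  0.2224] jaw hd -26.96 xax [-3.e-04  5.e-04 -1.e+00] F [0.1 0.2 0.8] w 0.0868 q7 -0.37
turn [ 0.0007 -0.0004 -0.0003] rows>= 0.0 | shift after [ 0.1754  0.0011 -0.0002] rows>= 4.2
turn [-3.1409e+00  5.0000e-04 -7.0000e-04] rows>= 25.1 | shift after [ 0.1754 -0.0011  0.0002] rows>= 4.2
```

move_arm --pt "0.03 0.001 0 0 0 0 1" --pt "0.03 0 0 0 0 0 1" --pt "0.03 0 0 0 0 0 1" --pt "0.03 0 0 0 0 0 1" --pt "0.02 0 0 0 0 0 1" --pt "0.01 0 0 0 0 0 1" --pt "0.01 0 0 0 0 0 1" --pt "0.008 0 0 0 0 0 1" --pt "0.007 0 0 0 0 0 1" --pt "0 0 0 0 0 0 1"

```text
clock: 3.77
ee_pos: [0.5002, -0.0012, 0.047]
tool_rot: [0.687, 0.165, 0.688, -0.165]
wrist_force: [0.0, -0.9, 0.3]
grip_width: 0.0873
```

move_arm --pt "0 0 0 0 0 0 -1" --pt "0 0 0 0 0 0 -1" --pt "0 0 0 0 0 0 -1" --pt "0 0 0 0 0 0 -1" --pt "0 0 0 0 0 0 -1" --pt "0 0 0 0 0 0 -1" --pt "0 0 0 0 0 0 -1" --pt "0 0 0 0 0 0 -1" --pt "0 0 0 0 0 0 -1" --pt "0 0 0 0 0 0 -1" --force 25

```text
clock: 4.6
ee_pos: [0.5004, -0.0013, 0.0475]
tool_rot: [0.688, 0.165, 0.688, -0.165]
wrist_force: [-0.3, -1.2, 0.8]
grip_width: 0.0285
```

```bash
python3 plan.py 0.5003 -0.0027 0.2 -27
```

```text
t 4.6 pos [ 0.5004 -0.0013  0.0475] jaw hd -26.98 xax [ 1.e-04 -0.e+00 -1.e+00] F [-0.3 -1.2  0.8] w 0.0285 q7 -0.15
turn [ 0.0004  0.0001 -0.    ] rows>= 0.0 | shift after [-0.1525 -0.0013  0.0005] rows>= 3.7
turn [-3.1412e+00  1.0000e-04  2.0000e-04] rows>= 25.1 | shift after [-0.1525  0.0013 -0.0005] rows>= 3.7
```

move_arm --pt "0 0 0 0 0 0 -1" --pt "0 0 0 0 0 0 -1" --pt "-0.01 0 0 0 0 0 -1" --pt "-0.02 0 0 0 0 0 -1" --pt "-0.03 0 0 0 0 0 -1" --pt "-0.03 0 0 0 0 0 -1" --pt "-0.03 0 0 0 0 0 -1" --pt "-0.03 0 0 0 0 0 -1" --pt "0 0 0 -0.0994 0 0 -1" --pt "0 0 0 -0.0994 0 0 -1" --pt "0 0 0 -0.0994 0 0 -1" --pt "0 0 0 -0.0994 0 0 -1" --pt "0 0 0 -0.0994 0 0 -1" --force 30

```text
clock: 5.68
ee_pos: [0.4996, -0.0015, 0.1978]
tool_rot: [0.707, -0.011, 0.707, 0.011]
wrist_force: [-0.4, 1.4, -3.4]
grip_width: 0.0262
```

```bash
python3 plan.py 0.522 0.268 0.2 1.5
python3 - <<'E'
from h import *
p,d=grab("side"); C=cloud("side",d); cv2.imwrite("pics/s1.png",p[100:400,150:550,::-1].repeat(2,0).repeat(2,1))
E
```

```text
t 5.6833 pos [ 0.4996 -0.0015  0.1978] jaw hd 1.76 xax [-1.e-03  2.e-04 -1.e+00] F [-0.4  1.4 -3.4] w 0.0262 q7 0.12
turn [ 0.0046 -0.001  -0.0002] rows>= 0.0 | shift after [-0.0022  0.2688  0.0295] rows>= 6.5
turn [-3.137e+00  3.000e-04 -1.500e-03] rows>= 25.1 | shift after [-0.0022 -0.2688 -0.0295] rows>= 6.5
```

View pics/s1.png

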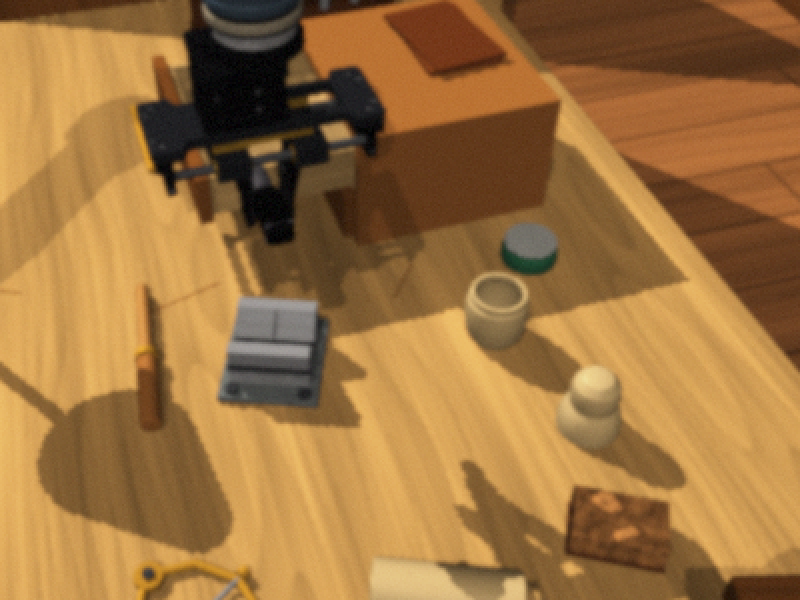

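The key is held between the fingers at (270,200), and the V-block is now clear at (275,350).

move_arm --pt "0 0.01 0.001 0 0 0 -1" --pt "0 0.0288 0.0032 0 0 0 -1" --pt "0 0.0288 0.0032 0 0 0 -1" --pt "0 0.0288 0.0032 0 0 0 -1" --pt "0 0.0288 0.0032 0 0 0 -1" --pt "0 0.0288 0.0032 0 0 0 -1" --pt "0 0.0288 0.0032 0 0 0 -1" --pt "0 0.0288 0.0032 0 0 0 -1" --pt "0 0.0288 0.0032 0 0 0 -1" --pt "0 0.0288 0.0032 0 0 0 -1" --pt "0.02 0 0 0 0 0 -1" --pt "0.03 0 0 0 0 0 -1" --pt "0.02 0 0 0 0 0 -1" --pt "0.02 0 0 0 0 0 -1" --pt "0.01 0 0 0 0 0 -1" --pt "0 0 0 0 0 0 -1"

```text
clock: 7.07
ee_pos: [0.5209, 0.2685, 0.0951]
tool_rot: [0.705, -0.01, 0.709, 0.008]
wrist_force: [0.3, 0.1, -2.1]
grip_width: 0.026
```

```bash
python3 plan.py 0.522 0.268 0.0865 1.5
python3 - <<'E'
from h import *
for n in("top","side"):
    p,d=grab(n); np.savez(n+"1.npz",p=p,d=d); 
    cv2.imwrite(f"pics/{n}1.png",p[100:400 if n=="top" else 340,40:440,::-1].repeat(2,0).repeat(2,1))
E
```

```text
t 7.0667 pos [0.5209 0.2685 0.0951] jaw hd 1.45 xax [-0.0047 -0.0029 -1.    ] F [ 0.3  0.1 -2.1] w 0.026 q7 -0.26
turn [-0.0008 -0.0047  0.0028] rows>= 0.0 | shift after [ 0.0086 -0.0005  0.001 ] rows>= 0.2
turn [3.1407 0.0044 0.0075] rows>= 25.1 | shift after [ 0.0086  0.0005 -0.001 ] rows>= 0.2
```

View pics/top1.png

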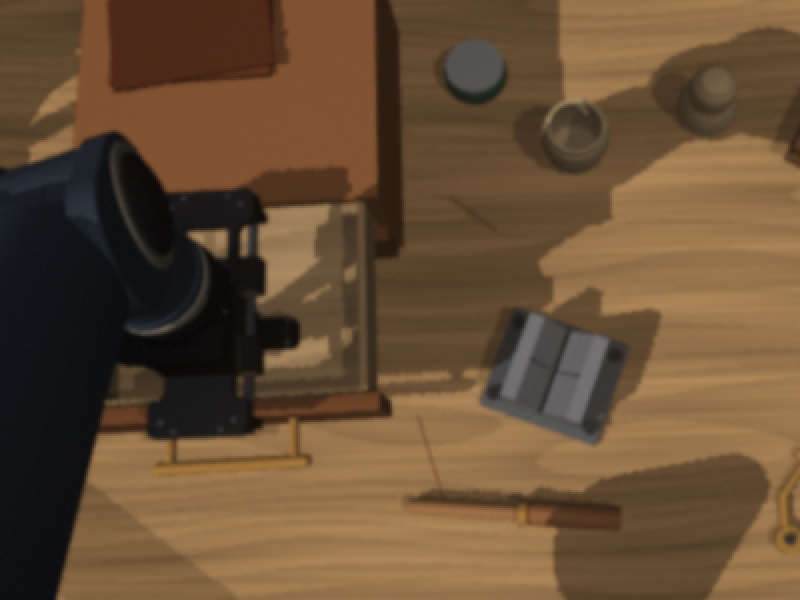

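The key is over the drawer's inside, clear of its walls. Lower and release.

move_arm --pt "0.004 0 0 0 0 0 -1" --pt "0.004 0 0 0 0 0 -1" --pt "0.001 0 0 0 0 0 -1" --pt "0 0 0 0 0 0 -0.1" --pt "0 0 0 0 0 0 -0.1" --pt "0 0 0 0 0 0 -0.1" --pt "0 0 0 0 0 0 -0.1" --pt "0 0 0 0 0 0 -0.1" --pt "0 0 0 0 0 0 -0.1" --pt "-0.01 0 0 0 0 0 -0.1" --pt "-0.02 0 0 0 0 0 -0.1" --pt "-0.03 0 0 0 0 0 -0.1" --pt "-0.03 0 0 0 0 0 -0.1" --pt "-0.03 0 0 0 0 0 -0.1"

```text
clock: 8.33
ee_pos: [0.523, 0.2683, 0.2105]
tool_rot: [0.707, -0.009, 0.707, 0.009]
wrist_force: [1.0, 0.5, -0.2]
grip_width: 0.0388
```

```bash
python3 plan.py 0.4 0.268 0.2 1.5
python3 - <<'E'
from h import *
p,d=grab("side"); np.savez("side2.npz",p=p,d=d); C=cloud("side",d)
X,Y,Z=np.moveaxis(C,-1,0)
m=(p.max(-1)<60)&(X>.47)&(X<.6)&(abs(Y-.27)<.1)&(Z<.125)&(Z>.08); q=C[m]; print(len(q), np.round(np.percentile(q,[2,50,98],axis=0),3))
E
```

```text
t 8.3333 pos [0.523  0.2683 0.2105] jaw hd 1.48 xax [ 2.e-04 -0.e+00 -1.e+00] F [ 1.   0.5 -0.2] w 0.0388 q7 -0.33
turn [-0.0003  0.0002  0.    ] rows>= 0.0 | shift after [ 0.0105  0.0029 -0.123 ] rows>= 3.0
turn [ 3.1413e+00  0.0000e+00 -3.0000e-04] rows>= 25.1 | shift after [ 0.0105 -0.0029  0.123 ] rows>= 3.0
203 [[0.51  0.218 0.089]
 [0.521 0.235 0.105]
 [0.533 0.28  0.108]]
```

move_arm --pt "0 0.0005 -0.0263 0 0 0 -1" --pt "0 0.0005 -0.0263 0 0 0 -1" --pt "0 0.0005 -0.0263 0 0 0 -1" --pt "0 0.0005 -0.0263 0 0 0 -1" --pt "0 0.0005 -0.0263 0 0 0 -1" --pt "0 0.0005 -0.0263 0 0 0 -1" --pt "0.02 0 0 0 0 0 -1" --pt "0.03 0 0 0 0 0 -1" --pt "0.03 0 0 0 0 0 -1" --pt "0.02 0 0 0 0 0 -1" --pt "0.013 0 0 0 0 0 -1" --pt "0 0 0 0 0 0 -1"

```text
clock: 9.38
ee_pos: [0.3639, 0.2662, 0.0937]
tool_rot: [0.706, -0.01, 0.708, 0.008]
wrist_force: [-0.8, -0.2, 0.1]
grip_width: 0.0007
```

```bash
python3 plan.py 0.54 0.268 0.097 1.5
```

```text
t 9.3833 pos [0.3639 0.2662 0.0937] jaw hd 1.49 xax [-0.0032 -0.0037 -1.    ] F [-0.8 -0.2  0.1] w 0.0007 q7 -0.5
turn [-0.0002 -0.0033  0.0036] rows>= 0.0 | shift after [-0.0033 -0.0028  0.1761] rows>= 4.2
turn [3.1414 0.0056 0.0052] rows>= 25.1 | shift after [-0.0033  0.0028 -0.1761] rows>= 4.2
```

move_arm --pt "0 0 0.01 0 0 0 -1" --pt "0 0 0.01 0 0 0 -1" --pt "0 0 0.01 0 0 0 -1" --pt "0 0 0.01 0 0 0 -1" --pt "0 0 0.01 0 0 0 -1" --pt "0 0 0.01 0 0 0 -1" --pt "0 0 0.01 0 0 0 -1" --pt "0 0 0.01 0 0 0 -1" --pt "0 0 0.01 0 0 0 -1" --pt "0 0 0.01 0 0 0 -1" --pt "0 0 0.01 0 0 0 -1" --pt "0 0 0.01 0 0 0 -1" --pt "0 0 0.01 0 0 0 -1" --pt "0 0 0.01 0 0 0 -1" --pt "0 0 0.005 0 0 0 -1" --pt "0 0 0 0 0 0 -1"

```text
clock: 10.72
ee_pos: [0.5122, 0.2707, 0.0957]
tool_rot: [0.708, -0.009, 0.706, 0.009]
wrist_force: [-0.3, 0.0, -0.5]
grip_width: 0.0003
```

```bash
python3 plan.py 0.54 0.268 0.097 1.5
python3 - <<'E'
from h import *
p,d=grab("side"); np.savez("side3.npz",p=p,d=d); C=cloud("side",d)
cv2.imwrite("pics/s3.png",p[60:340,150:550,::-1].repeat(2,0).repeat(2,1))
E
```

```text
t 10.7167 pos [0.5122 0.2707 0.0957] jaw hd 1.43 xax [ 2.e-03 -3.e-04 -1.e+00] F [-0.3  0.  -0.5] w 0.0003 q7 -0.29
turn [-0.0013  0.0019  0.0004] rows>= 0.0 | shift after [-0.0013 -0.0034  0.0278] rows>= 0.7
turn [ 3.1403e+00  6.0000e-04 -3.1000e-03] rows>= 25.1 | shift after [-0.0013  0.0034 -0.0278] rows>= 0.7
```

View pics/s3.png

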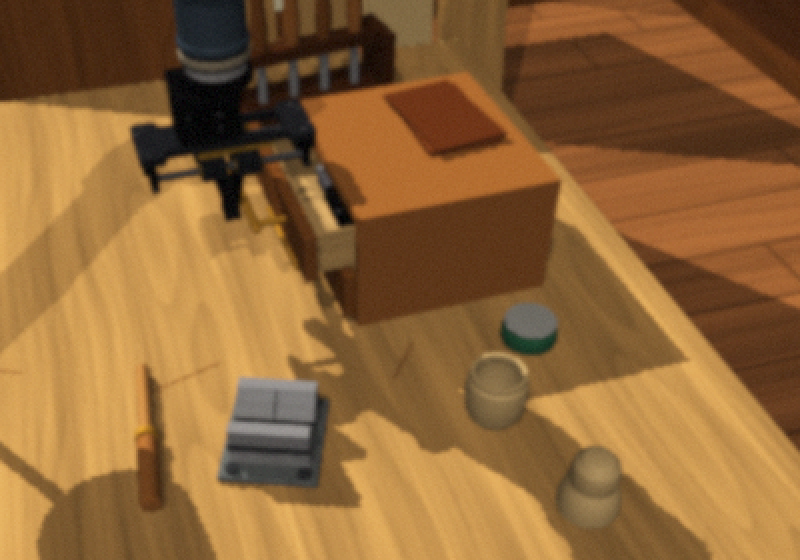

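The drawer has about 45 mm still to go, and the key lies in it at (335,195). Keep pushing.

move_arm --pt "0 0 0.01 0 0 0 -1" --pt "0 0 0.01 0 0 0 -1" --pt "0 0 0.008 0 0 0 -1" --pt "0 0 0.006 0 0 0 -1" --pt "0 0 0 0 0 0 -1"

```text
clock: 11.18
ee_pos: [0.5464, 0.272, 0.0958]
tool_rot: [0.708, -0.009, 0.706, 0.009]
wrist_force: [-0.5, 0.2, -0.8]
grip_width: 0.0001
```

```bash
cat > dr.py <<'E'
from h import *
p,d=grab("side"); C=cloud("side",d); X,Y,Z=np.moveaxis(C,-1,0)
o=observe(); print(o["clock"],np.round(o["ee_pos"],4),np.round(o["wrist_force"],2))
m=(Y>.13)&(Y<.42)&(X>.4)&(Z>.125)&(Z<.142)&(abs(Y-.27)>.05)
q=C[m]; print("front x pct",np.round(np.percentile(q[:,0],[2,20,50,80,98]),4),len(q))
m=(abs(Y-.27)<.14)&(X>.5)&(abs(Z-.15)<.006); print("cab top front edge",np.round(np.percentile(X[m],[.5,1,2,5]),4))
cv2.imwrite("pics/dr.png",p[110:220,230:380,::-1].repeat(4,0).repeat(4,1))
E
python3 dr.py
```

```text
11.2333 [0.5456 0.272  0.0957] [-0.07 -0.38 -0.67]
front x pct [0.5978 0.6095 0.6835 0.7868 0.8544] 938
cab top front edge [0.551  0.6184 0.6222 0.629 ]
```

move_arm --pt "0 0 0.004 0 0 0 -1" --pt "0 0 0.004 0 0 0 -1" --pt "0 0 0.003 0 0 0 -1" --pt "0 0 0 0 0 0 -1"

```text
clock: 11.57
ee_pos: [0.556, 0.2725, 0.0957]
tool_rot: [0.707, -0.009, 0.707, 0.009]
wrist_force: [0.7, -0.3, 0.4]
grip_width: 0.0003
```

```bash
python3 dr.py
```

```text
11.6167 [0.5558 0.2724 0.0957] [ 0.15 -0.25  0.61]
front x pct [0.6065 0.6179 0.6892 0.7912 0.8522] 911
cab top front edge [0.5589 0.6182 0.6224 0.6293]
```

View pics/dr.png

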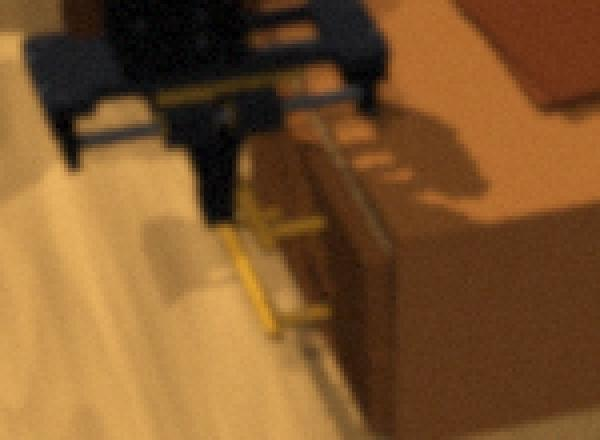

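Only a thin gap is left at (355,215). Push on to the stop.

move_arm --pt "0 0 0.003 0 0 0 -1" --pt "0 0 0.003 0 0 0 -1" --pt "0 0 0 0 0 0 -1"

```text
clock: 11.87
ee_pos: [0.5583, 0.2726, 0.0953]
tool_rot: [0.704, -0.01, 0.71, 0.009]
wrist_force: [-7.3, -1.0, 5.9]
grip_width: 0.0006
```

move_arm --pt "0 0 0.002 0 0 0 -1" --pt "0 0 0.002 0 0 0 -1" --pt "0 0 0 0 0 0 -1"

```text
clock: 12.12
ee_pos: [0.5583, 0.2726, 0.0951]
tool_rot: [0.701, -0.01, 0.713, 0.009]
wrist_force: [-16.5, -3.4, 13.0]
grip_width: 0.0006
```

The drawer is at its stop: the force rises with no further travel. Back off, then go to the blank.

move_arm --pt "0 0 -0.015 0 0 0 -1" --pt "0 0 -0.02 0 0 0 -1" --pt "0 0 -0.02 0 0 0 -1" --pt "-0.03 0 0 0 0 0 -1" --pt "-0.03 0 0 0 0 0 -1" --pt "-0.03 0 0 0 0 0 -1" --pt "-0.015 0 0 0 0 0 -1" --pt "0 0 0 0 0 0 -1"

```text
clock: 12.78
ee_pos: [0.513, 0.2723, 0.205]
tool_rot: [0.71, -0.007, 0.704, 0.011]
wrist_force: [-0.3, 0.6, 0.3]
grip_width: 0.0007
```

```bash
python3 dr.py; python3 plan.py 0.565 -0.3015 0.2 68.1
```

```text
12.8333 [0.5116 0.2718 0.2026] [ 0.4   0.4  -0.64]
front x pct [0.6024 0.6137 0.6698 0.7824 0.8522] 1041
cab top front edge [0.6187 0.6202 0.6227 0.6284]
t 12.8333 pos [0.5116 0.2718 0.2026] jaw hd 1.5 xax [ 0.0041  0.003  -1.    ] F [ 0.4  0.4 -0.6] w -0.0 q7 -0.35
turn [-1.1624e+00  5.3000e-03 -2.0000e-04] rows>= 9.3 | shift after [ 0.0026 -0.2634 -0.512 ] rows>= 13.8
turn [ 1.9792e+00 -2.0000e-04 -6.0000e-03] rows>= 15.8 | shift after [0.0026 0.2634 0.512 ] rows>= 13.8
```

View pics/dr.png

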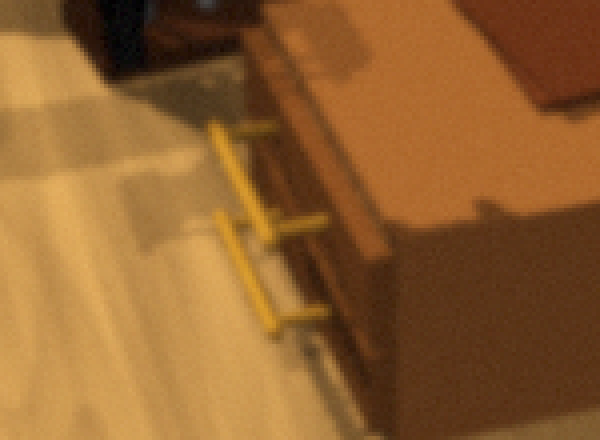

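The drawer front is flush at (330,180) with no gap, and its bar lines up with the lower one.

move_arm --pt "0 0 0 -0.1162 0.0005 0 1" --pt "0 0 0 -0.1162 0.0005 0 1" --pt "0 0 0 -0.1162 0.0005 0 1" --pt "0 0 0 -0.1162 0.0005 0 1" --pt "0 0 0 -0.1162 0.0005 0 1" --pt "0 0 0 -0.1162 0.0005 0 1" --pt "0 0 0 -0.1162 0.0005 0 1" --pt "0 0 0 -0.1162 0.0005 0 1" --pt "0 0 0 -0.1162 0.0005 0 1" --pt "0 0 0 -0.1162 0.0005 0 1"

```text
clock: 13.67
ee_pos: [0.5095, 0.2708, 0.1988]
tool_rot: [0.582, -0.397, 0.587, 0.398]
wrist_force: [0.2, 0.3, -0.7]
grip_width: 0.0592
```

move_arm --pt "0 -0.0165 -0.032 0 0 0 1" --pt "0 -0.0165 -0.032 0 0 0 1" --pt "0 -0.0165 -0.032 0 0 0 1" --pt "0 -0.0165 -0.032 0 0 0 1" --pt "0 -0.0165 -0.032 0 0 0 1" --pt "0 -0.0165 -0.032 0 0 0 1" --pt "0 -0.0165 -0.032 0 0 0 1" --pt "0 -0.0165 -0.032 0 0 0 1" --pt "0 -0.0165 -0.032 0 0 0 1" --pt "0 -0.0165 -0.032 0 0 0 1" --pt "0 -0.0165 -0.032 0 0 0 1" --pt "0 -0.0165 -0.032 0 0 0 1" --pt "0 -0.0165 -0.032 0 0 0 1" --pt "0 -0.0165 -0.032 0 0 0 1" --pt "0 -0.0165 -0.032 0 0 0 1" --pt "0 -0.0165 -0.032 0 0 0 1" --pt "0 0 0 0 0 0 1"

```text
clock: 15.08
ee_pos: [0.5613, -0.3115, 0.2005]
tool_rot: [0.584, -0.394, 0.592, 0.391]
wrist_force: [-1.5, -1.6, -0.1]
grip_width: 0.0869
```

```bash
python3 plan.py 0.565 -0.3015 0.018 68.1
python3 - <<'E'
from h import *
p,d=grab("side"); C=cloud("side",d); X,Y,Z=np.moveaxis(C,-1,0)
hsv=cv2.cvtColor(p,cv2.COLOR_RGB2HSV); br=(hsv[...,0]>14)&(hsv[...,0]<30)&(hsv[...,1]>150)&(X>.5)&(X<.6)&(abs(Y-.27)<.09)
for a,b in((.095,.125),(.02,.06)):
    q=C[br&(Z>a)&(Z<b)]; print(len(q), np.round(np.percentile(q[:,0],[5,25,50]),4) if len(q) else "", np.round(q.mean(0),4))
# blank now
m=(np.hypot(X-.565,Y+.3015)<.1)&(Z>.02)&(Z<.06); q=C[m]; print(len(q),cv2.minAreaRect(q[:,:2].astype(np.float32)*1000))
E
```

```text
t 15.0833 pos [ 0.5613 -0.3115  0.2005] jaw hd 67.48 xax [-0.0064 -0.0087 -0.9999] F [-1.5 -1.6 -0.1] w 0.0869 q7 1.81
turn [-0.0108 -0.0105 -0.0026] rows>= 0.1 | shift after [0.1825 0.0003 0.0107] rows>= 4.4
turn [ 3.1308 -0.0041  0.0165] rows>= 25.0 | shift after [ 0.1825 -0.0003 -0.0107] rows>= 4.4
238 [0.5646 0.5675 0.5714] [0.5751 0.2695 0.1138]
211 [0.5645 0.5671 0.5706] [0.5736 0.2654 0.0513]
2806 ((569.3651123046875, -305.18634033203125), (51.08268356323242, 133.8152618408203), 67.86418914794922)
```

Both handles lie at the same x to within 0.5 mm, so the drawer is shut. Descend on the blank.

move_arm --pt "0.02 0 0.005 -0.01 -0.01 0 1" --pt "0.03 0 0.0057 0 0 0 1" --pt "0.03 0 0 0 0 0 1" --pt "0.02 0 0 0 0 0 1" --pt "0 0 0 0 0 0 1" --pt "0 0 0 0 0 0 1"

```text
clock: 15.63
ee_pos: [0.5671, -0.2902, 0.1002]
tool_rot: [0.584, -0.396, 0.583, 0.402]
wrist_force: [0.4, -0.1, 0.9]
grip_width: 0.0871
```

```bash
python3 plan.py 0.565 -0.3015 0.018 68.1
```

```text
t 15.6333 pos [ 0.5671 -0.2902  0.1002] jaw hd 68.72 xax [-0.0036  0.0085 -1.    ] F [ 0.4 -0.1  0.9] w 0.0871 q7 1.85
turn [ 0.0108  0.0066 -0.0065] rows>= 0.1 | shift after [ 0.0822 -0.0023 -0.0112] rows>= 2.0
turn [-3.1307  0.0102  0.0103] rows>= 25.0 | shift after [0.0822 0.0023 0.0112] rows>= 2.0
```

move_arm --pt "0.01 -0.002 -0.005 0.008 0.003 -0.003 1" --pt "0.01 0 -0.005 0 0 0 1" --pt "0 0 0 0 0 0 1" --pt "0 0 0 0 0 0 1" --pt "0 0 0 0 0 0 1" --pt "0 0 0 0 0 0 1"

```text
clock: 16.13
ee_pos: [0.5664, -0.302, 0.0824]
tool_rot: [0.587, -0.396, 0.584, 0.397]
wrist_force: [0.4, -0.7, 0.3]
grip_width: 0.087
```

```bash
python3 plan.py 0.565 -0.3015 0.018 68.1
```

```text
t 16.1333 pos [ 0.5664 -0.302   0.0824] jaw hd 68.19 xax [ 0.0026  0.0025 -1.    ] F [ 0.4 -0.7  0.3] w 0.087 q7 1.87
turn [0.0016 0.0033 0.0014] rows>= 0.0 | shift after [ 0.0644  0.0015 -0.0001] rows>= 1.5
turn [-3.14e+00 -2.30e-03  5.10e-03] rows>= 25.1 | shift after [ 0.0644 -0.0015  0.0001] rows>= 1.5
```

move_arm --pt "0.02 0.001 0 0 0 0 1" --pt "0.02 0 0 0 0 0 1" --pt "0.015 0 0 0 0 0 1" --pt "0.009 0 0 0 0 0 1" --pt "0 0 0 0 0 0 1" --pt "0 0 0 0 0 0 1" --pt "0 0 0 0 0 0 -1" --pt "0 0 0 0 0 0 -1" --pt "0 0 0 0 0 0 -1" --pt "0 0 0 0 0 0 -1" --pt "0 0 0 0 0 0 -1" --pt "0 0 0 0 0 0 -1" --pt "0 0 0 0 0 0 -1" --pt "0 0 0 0 0 0 -1" --pt "0 0 0 0 0 0 -1" --force 20

```text
clock: 17.38
ee_pos: [0.5653, -0.3012, 0.018]
tool_rot: [0.587, -0.396, 0.584, 0.397]
wrist_force: [0.3, 0.5, 1.9]
grip_width: 0.0513
```

```bash
python3 plan.py 0.565 -0.3015 0.2 68.1
```

```text
t 17.3833 pos [ 0.5653 -0.3012  0.018 ] jaw hd 68.19 xax [ 0.0017  0.0029 -1.    ] F [0.3 0.5 1.9] w 0.0513 q7 1.9
turn [0.0016 0.0033 0.0005] rows>= 0.0 | shift after [-0.182   0.0002 -0.0004] rows>= 4.4
turn [-3.1399e+00 -8.0000e-04  5.2000e-03] rows>= 25.1 | shift after [-0.182  -0.0002  0.0004] rows>= 4.4
```

move_arm --pt "-0.01 0 0 0 0 0 -1" --pt "-0.02 0 0 0 0 0 -1" --pt "-0.03 0 0 0 0 0 -1" --pt "-0.03 0 0 0 0 0 -1" --pt "-0.02 0 0 0 0 0 -1" --pt "-0.01 0 0 0 0 0 -1" --pt "0 0 0 0 0 0 -1" --pt "0 0 0 0 0 0 -1" --pt "0 0 0 0 0 0 -1"

```text
clock: 18.13
ee_pos: [0.564, -0.3008, 0.1361]
tool_rot: [0.586, -0.395, 0.585, 0.398]
wrist_force: [-0.2, 0.5, -1.0]
grip_width: 0.0513
```

```bash
python3 plan.py 0.4945 0.003 0.14 68.8
```

```text
t 18.1333 pos [ 0.564  -0.3008  0.1361] jaw hd 68.2 xax [-0.0014  0.0043 -1.    ] F [-0.2  0.5 -1. ] w 0.0513 q7 1.84
turn [-0.0104  0.0034 -0.0029] rows>= 0.1 | shift after [-0.0039  0.1746  0.2581] rows>= 7.5
turn [ 3.1312 -0.0045 -0.0054] rows>= 25.0 | shift after [-0.0039 -0.1746 -0.2581] rows>= 7.5
```

move_arm --pt "0 0.008 0.012 -0.0104 0.002 -0.002 -1" --pt "0 0.0167 0.0246 0 0 0 -1" --pt "0 0.0167 0.0246 0 0 0 -1" --pt "0 0.0167 0.0246 0 0 0 -1" --pt "0 0.0167 0.0246 0 0 0 -1" --pt "0 0.0167 0.0246 0 0 0 -1" --pt "0 0.0167 0.0246 0 0 0 -1" --pt "0 0.0167 0.0246 0 0 0 -1" --pt "0 0.0167 0.0246 0 0 0 -1" --pt "0 0.0167 0.0246 0 0 0 -1" --pt "0 0.0167 0.0246 0 0 0 -1" --pt "0 0 0 0 0 0 -1" --pt "0 0 0 0 0 0 -1" --pt "0 0 0 0 0 0 -1" --pt "0 0 0 0 0 0 -1" --pt "0 0 0 0 0 0 -1"

```text
clock: 19.47
ee_pos: [0.4953, 0.001, 0.1375]
tool_rot: [0.585, -0.399, 0.583, 0.398]
wrist_force: [-0.7, 0.2, -0.7]
grip_width: 0.0514
```

```bash
python3 plan.py 0.4945 0.003 0.065 68.8
```

```text
t 19.4667 pos [0.4953 0.001  0.1375] jaw hd 68.66 xax [ 2.2e-03 -4.0e-04 -1.0e+00] F [-0.7  0.2 -0.7] w 0.0514 q7 1.26
turn [-0.0024  0.0005  0.0022] rows>= 0.0 | shift after [0.0725 0.0014 0.0016] rows>= 1.7
turn [ 3.1391e+00  3.5000e-03 -8.0000e-04] rows>= 25.1 | shift after [ 0.0725 -0.0014 -0.0016] rows>= 1.7
```

```bash
cp top1.npz top0.npz; cp side3.npz side0.npz; sed -i '/^print("-----")/,$!b' m.py; python3 m.py 2>/dev/null | grep -E "flank|V |foot|lands|vb"
```

move_arm --pt "0.02 0.0014 0.0016 0 0 0 -1" --pt "0.02 0 0 0 0 0 -1" --pt "0.01 0 0 0 0 0 -1" --pt "0 0 0 0 0 0 -1" --pt "0 0 0 0 0 0 -1" --pt "0 0 0 0 0 0 -1"

```text
clock: 19.97
ee_pos: [0.4956, 0.0038, 0.0884]
tool_rot: [0.585, -0.4, 0.582, 0.398]
wrist_force: [-0.2, -0.6, -1.3]
grip_width: 0.0516
```

```bash
python3 plan.py 0.4945 0.003 0.065 68.8
```

```text
t 19.9667 pos [0.4956 0.0038 0.0884] jaw hd 68.74 xax [ 4.e-03  1.e-04 -1.e+00] F [-0.2 -0.6 -1.3] w 0.0516 q7 1.3
turn [-0.0011  0.0016  0.0036] rows>= 0.0 | shift after [ 0.0234  0.0007 -0.0011] rows>= 0.6
turn [ 3.1405e+00  5.7000e-03 -2.5000e-03] rows>= 25.1 | shift after [ 0.0234 -0.0007  0.0011] rows>= 0.6
```

```bash
python3 m.py 2>&1 | tail -5; sed -i 's/rect(C\[near&(Z>.058)\],n+" key");//; s/    k=C\[near&(Z>.066)\];.*$//' m.py; python3 m.py 2>&1 | grep -E "flank|V |foot|lands|vb|Err"
```

```text
weights=wgt)
    slices_having_nans = np.isnan(arr[-1, ...])
                                  ~~~^^^^^^^^^
IndexError: index -1 is out of bounds for axis 0 with size 0
    rect(C[near&(Z>.003)],n+" vb all"); rect(C[near&(abs(Z-.052)<.004)],n+" lands")
IndentationError: unexpected indent
```

```bash
sed -i 's/^     rect/    rect/' m.py; python3 m.py 2>&1 | grep -E "flank|V |foot|lands|vb|Err"
```

```text
top vb all 3473 c [488.7   1.2] size [165.2 162.3] ang 38.3 z [ 4.  32.2 53.7]
top lands 923 c [495.9   3. ] size [76.  80.5] ang 68.9 z [48.8 52.2 54.9]
side vb all 2468 c [485.6   4.5] size [117.  118.4] ang 69.5 z [ 5.5 32.5 51.6]
side lands 533 c [494.4   2.8] size [80.8 80.1] ang 69.1 z [48.5 50.6 52.7]
top foot 1164
foot 1164 c [487.8   3.7] size [138.2 143.3] ang 76.4 z [ 5.3  8.5 11.2]
top flank 1 170 [-0.252 -0.658  0.709] [495.8  16.1  40.7]
top flank -1 187 [0.252 0.665 0.703] [488.5  -7.2  40.7]
V dir -20.859599162493268
V bottom pt [491.1   4.7  28.5]
side foot 688
foot 688 c [493.6   1.3] size [116.6 100.2] ang 68.7 z [ 4.7  7.1 10.8]
side flank 1 103 [-0.201 -0.528  0.825] [499.1  15.8  40.8]
side flank -1 24 [-0.046 -0.203  0.978] [497.7  18.3  44.6]
V dir -24.464516667623574
V bottom pt [498.4  23.9  45.8]
IndexError: index -1 is out of bounds for axis 0 with size 0
```

The two views of the lands agree: centre (0.495, 0.003), yaw −21.0°. Lower on to the V.

move_arm --pt "0.01 0.0005 -0.001 -0.004 0.001 0.002 -1" --pt "0.01 0 0 0 0 0 -1" --pt "0.006 0 0 0 0 0 -1" --pt "0.003 0 0 0 0 0 -1" --pt "0 0 0 0 0 0 -1" --pt "0 0 0 0 0 0 -1"

```text
clock: 20.47
ee_pos: [0.4939, 0.0035, 0.0585]
tool_rot: [0.583, -0.401, 0.583, 0.401]
wrist_force: [-0.5, 0.5, -1.1]
grip_width: 0.0515
```

```bash
python3 plan.py 0.495 0.003 0.057 69
```

```text
t 20.4667 pos [0.4939 0.0035 0.0585] jaw hd 69.02 xax [-0.e+00 -2.e-04 -1.e+00] F [-0.5  0.5 -1.1] w 0.0515 q7 1.33
turn [ 0.0004 -0.0002  0.    ] rows>= 0.0 | shift after [ 0.0015 -0.0012 -0.0001] rows>= 0.0
turn [-3.1412e+00 -1.0000e-04 -3.0000e-04] rows>= 25.1 | shift after [0.0015 0.0012 0.0001] rows>= 0.0
```

move_arm --pt "0.001 0 0 0 0 0 -1" --pt "0.001 0 0 0 0 0 -1" --pt "0 0 0 0 0 0 -1" --pt "0 0 0 0 0 0 -1"

```text
clock: 20.8
ee_pos: [0.4946, 0.0038, 0.057]
tool_rot: [0.583, -0.401, 0.582, 0.4]
wrist_force: [0.9, 1.2, -0.6]
grip_width: 0.0513
```

move_arm --pt "0.001 0 0 0 0 0 -1" --pt "0 0 0 0 0 0 -1" --pt "0 0 0 0 0 0 -1"

```text
clock: 21.05
ee_pos: [0.4947, 0.004, 0.0567]
tool_rot: [0.583, -0.401, 0.582, 0.401]
wrist_force: [-2.1, 1.9, 8.0]
grip_width: 0.0515
```

move_arm --pt "0.001 0 0 0 0 0 -1" --pt "0 0 0 0 0 0 -1" --pt "0 0 0 0 0 0 -1" --pt "0 0 0 0 0 0 -1" --force 40

```text
clock: 21.38
ee_pos: [0.4948, 0.0041, 0.0566]
tool_rot: [0.584, -0.4, 0.582, 0.401]
wrist_force: [-3.0, 1.7, 16.5]
grip_width: 0.0512
```

```bash
python3 - <<'E'
from h import *
F=[]
for n in["top","side"]*4:
    p,d=grab(n); F.append(np.r_[observe()["wrist_force"],observe()["moment"]]); 
    C=cloud(n,d); X,Y,Z=np.moveaxis(C,-1,0)
    pale=(Z>.06)&(Z<.096)&(np.hypot(X-.495,Y-.003)<.09)&(p[...,0]>70)
    if len(F)<=2: q=C[pale]; print(n,len(q),cv2.minAreaRect(q[:,:2].astype(np.float32)*1000),np.percentile(q[:,2],97)); cv2.imwrite(f"pics/{n}5.png",p[150:390,170:490,::-1].repeat(2,0).repeat(2,1))
m=np.mean(F,0); print(np.round(m,2),"across V",round(m[:2]@[.358,.934],2),"along",round(m[:2]@[.934,-.358],2)); print(np.std(F,0).round(2))
E
python3 plan.py 0.495 0.003 0.057 69
```

```text
t 21.4333 pos [0.4948 0.0041 0.0566] jaw hd 69.01 xax [ 0.0017  0.0017 -1.    ] F [-3.1  3.  16.6] w 0.0509 q7 1.33
turn [0.0001 0.0022 0.001 ] rows>= 0.0 | shift after [-0.0004 -0.0006 -0.0009] rows>= 0.0
turn [-3.1415e+00 -1.6000e-03  3.4000e-03] rows>= 25.1 | shift after [-0.0004  0.0006  0.0009] rows>= 0.0Traceback (most recent call last):
  File "<stdin>", line 7, in <module>
    return _quantile_unchecked(
        a, q, axis, out, overwrite_input, method, keepdims, weights)
    return _ureduce(a,
                    func=_quantile_ureduce_func,
    ...<5 lines>...
                    overwrite_input=overwrite_input,
                    method=method)
    r = func(a, **kwargs)
    result = _quantile(arr,
                       quantiles=q,
    ...<2 lines>...
                       out=out,
                       weights=wgt)
    slices_having_nans = np.isnan(arr[-1, ...])
                                  ~~~^^^^^^^^^
IndexError: index -1 is out of bounds for axis 0 with size 0
```

move_arm --pt "0.001 0 -0.0003 0 0 0 -1" --pt "0 0 0 0 0 0 -1" --pt "0 0 0 0 0 0 -1" --pt "0 0 0 0 0 0 -1"

```text
clock: 21.77
ee_pos: [0.4948, 0.0041, 0.0565]
tool_rot: [0.584, -0.4, 0.582, 0.401]
wrist_force: [-6.2, 2.2, 25.4]
grip_width: 0.0509
```

```bash
python3 - <<'E'
from h import *
F=[]
for i in range(6):
    p,d=grab("side"); o=observe(); F.append(np.r_[o["wrist_force"],o["moment"]])
C=cloud("side",d); X,Y,Z=np.moveaxis(C,-1,0)
cv2.imwrite("pics/side5.png",p[150:390,170:490,::-1].repeat(2,0).repeat(2,1))
a=np.radians(-21); u=(X-.495)*np.cos(a)+(Y-.003)*np.sin(a); v=-(X-.495)*np.sin(a)+(Y-.003)*np.cos(a)
pale=(Z>.056)&(Z<.096)&(abs(u)<.09)&(abs(v)<.035)&(p[...,0]>90)
if pale.sum(): print(pale.sum(),"u",np.round(np.percentile(u[pale],[1,99]),3),"v",np.round(np.percentile(v[pale],[1,99]),3),"z97",np.percentile(Z[pale],97))
m=np.mean(F,0); print(np.round(m,2),"across V",round(m[:2]@[.358,.934],2)); print(np.std(F,0).round(2))
E
python3 plan.py 0.495 0.003 0.057 69
```

```text
536 u [-0.059  0.071] v [-0.027  0.014] z97 0.09024561769666066
[-6.07  2.77 25.62  0.4   1.5  -0.17] across V 0.41
[0.21 0.55 0.46 0.03 0.02 0.02]
t 22.0667 pos [0.4948 0.0041 0.0565] jaw hd 69.0 xax [ 0.0018  0.0026 -1.    ] F [-6.3  3.9 25. ] w 0.0511 q7 1.34
turn [0.0001 0.0031 0.0008] rows>= 0.0 | shift after [-0.0005 -0.0006 -0.0009] rows>= 0.0
turn [-3.1415e+00 -1.2000e-03  4.9000e-03] rows>= 25.1 | shift after [-0.0005  0.0006  0.0009] rows>= 0.0
```

View pics/side5.png

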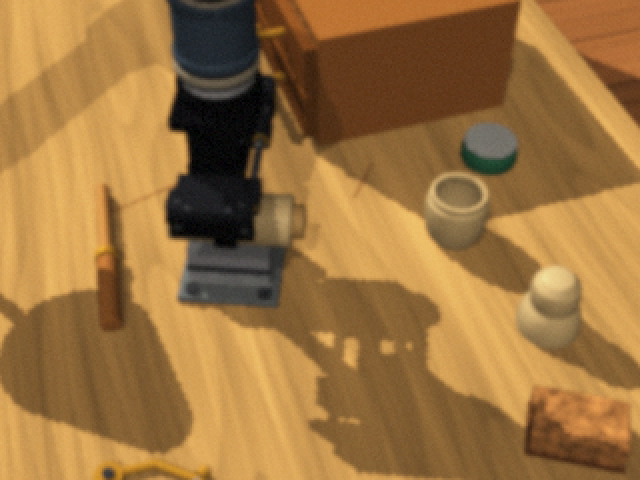

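The blank sits along the V with its tenon at (298,218). Its ends measure −59 and +71 mm from mid-block including the tenon, so it is centred. Its top is at 90 mm, where 91 is expected. The push is 25.6 N down with 0.4 N across the V. Everything agrees, so I'll hold briefly and hand in.

move_arm --pt "0 0 0 0 0 0 -1" --pt "0 0 0 0 0 0 -1" --pt "0 0 0 0 0 0 -1" --pt "0 0 0 0 0 0 -1" --pt "0 0 0 0 0 0 -1" --pt "0 0 0 0 0 0 -1"

```text
clock: 22.57
ee_pos: [0.4948, 0.0041, 0.0565]
tool_rot: [0.584, -0.4, 0.582, 0.401]
wrist_force: [-6.4, 3.0, 25.4]
grip_width: 0.0512
```

```bash
python3 -c "
from h import *
print(r.finish_job()); o=observe(); print(o['clock'],o['wrist_force'])"
```

```text
the job is handed in; nothing more can be done
None
the job is handed in; nothing more can be done
```

I laid the chuck key in the top drawer and pushed the drawer shut. The blank now lies along the V and I am still holding it pressed down. I handed the job in at about 22.6 s; no verdict is reported.

**Last checks**
- **Key:** after I let go, its top was at about 107 mm, which is the floor height plus the key's 22 mm. With the drawer partly shut, it could still be seen lying inside.
- **Drawer:** I pushed until the force rose with no further travel. The upper and lower handles then lay within about 1 mm of each other, and no gap showed.
- **Blank position:** it is centred on the block to about 1–2 mm along the V. Its top measured 90 mm, against 91 mm expected.
- **Blank angle:** the gripper was within about 0.1° of the V's measured direction.
- **Hold:** the steady push was about 25 N down and 0.4 N across the V. I work that out as roughly 18 N on each side, well below the 80 N dent limit.

**Not fully confirmed**
- The force on each side of the V is worked out from the wrist force, not measured directly.
- About 6–7 N of sideways force remains along the V.
- The arm hid the blank from the top camera, so its final position comes from the side view only.
- The bystander objects looked undisturbed in the pictures, but I did not measure them again.

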